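Rotate the tins in the grinding-bench stock rack

TASK

Restock the middle lane of the stock rack, oldest first: draw the two old tins forward together until you feel the front one bear on the rack's front lip and the other stands close behind it, then take the new tin of the same size from the bench and set it down upright in the same lane behind them, closed up so that all three stand touching in a row. Go gently: do not ram the row against the lip, do not drop the new tin, keep the arm and gripper from pushing against the rack, and leave all the other goods on the bench and in the rack where they are.

Things in the scene. Friction and masses are not known exactly. Their poses are not given: they have to be found in the camera images.
- rack: Fixed sheet-steel stock rack on the bench, 330 mm wide, three lanes. Origin on the bench on the middle lane's centre line, under the inner face of the front lip; x runs along the lane into the rack (away from the robot), y to the left, z up. Lane floor 20 mm above the origin, 216 mm deep. Side lanes at y = +-121 mm hold other goods, at most 60 mm tall. Its position and yaw vary.
- lane_floor (a point): Point on the floor of the middle lane, on its centre line, 125 mm behind the inner face of the lip (20 mm above the bench); axes as the rack. Low rails, 8 mm high above the floor, stand along both sides of the lane with their inner faces 31 mm from the centre line.
- deck_edge (a point): Middle of the bottom of the upper deck's upright front edge, at rack x = 131, y = 0, z = 185 mm; the edge rises to z = 260 mm over the full width, cartons and uprights behind it. Below z = 185 mm the rear is open. A gripper held upright over the rear tins strikes this edge: reach in leaning about 40 degrees, fingers pointing down and into the rack, and pass the new tin in under it.
- lip: The upright sheet-steel front lip of the rack, 4 mm thick, 330 mm wide, its top 44 mm above the bench (24 mm above the lane floor). Rigid. Its origin and axes coincide with those of the rack; its inner face is at rack x = 0.
- old_front_center (a point): Old tin that stands in the middle lane nearer the lip: plain round metal tin with a paper band, 50 mm in diameter, 70 mm tall, about 0.15 to 0.3 kg. This point is its centre, 35 mm above its underside.
- old_back_center (a point): Second old tin, same kind (50 mm diameter, 70 mm tall), in the middle lane deeper in the rack with a gap before it. Point at its centre, 35 mm up. Pulled forward it meets the front tin and pushes it along; sliding takes a few N for both tins, then the resistance rises sharply when the front tin meets the lip.
- new_tin_center (a point): New tin, same kind (50 mm diameter, 70 mm tall), standing on the bench beside the rack, on its left or its right. Point at its centre, 35 mm up.
- old_front: The same front old tin; origin at the centre of its underside, z up its axis.
- old_back: The same rear old tin; origin at the centre of its underside, z up its axis.
- new_tin: The same new tin; origin at the centre of its underside, z up its axis.
- squat_tin: Bystander: a wider and lower tin, 72 mm in diameter and 45 mm tall, on the bench on the other side of the rack from the new tin. Origin at the centre of its underside.
- carton_a: Bystander: cardboard carton 46 x 50 x 55 mm in the left lane. Origin at the centre of its underside.
- carton_b: Bystander: second carton 46 x 50 x 55 mm in the left lane, behind the first. Origin at the centre of its underside.
- jar_a: Bystander: jar 44 mm in diameter, 60 mm tall, in the right lane. Origin at the centre of its underside.
- jar_b: Bystander: second such jar in the right lane, behind the first. Origin at the centre of its underside.
- offcut: Bystander: offcut of square steel tube 30 x 30 mm, 100 mm long, lying on the bench to the left of the rack, farther out than the tins. Origin at the centre of its underside.
- grinder: Bystander: angle grinder, about 330 mm long and 80 mm high, lying on the bench to the right of the rack. Origin on the bench under the middle of its 116 mm disc.

How it is judged:
By the outcome, as a careful person would: the job done as asked, in the order asked, and still so for the second after the job is handed in, with the robot touching nothing.
It also fails if it takes over 50 s, if anything falls off the work surface, if the arm or the gripper's body presses on something with over 40 N, if the wrist force passes 120 N, or if a joint passes its speed limit or range.

ROBOT

A 6-joint arm with a two-finger parallel gripper is mounted at the origin on the work surface. World frame = base frame: x ahead of the robot, y to its left, z up, the work surface at z = 0. Lengths are in m, angles in rad, forces in N, time in s.
With the tool pointing down it reaches from about 0.375 to 0.975 m from the base axis. Payload 3.8 kg.
Tool frame: the origin (TCP) lies at the very end of the fingers, on their centre line; the grasp point (between the pads) lies bot.hold_point_z behind it (bot.hold_point_z is the distance from the TCP to the grasp point, in m); x points along the fingers, y is the direction in which the jaws open and shut, and the axes are right-handed (so a half turn about x gives the same grasp; the last joint's range is limited). The gripper opens to 85 mm and grips with 20 to 120 N. Pads are 22 mm wide; open, the fingers measure 114 mm over their backs; the gripper's body (76 mm by 85 mm) begins 54 mm behind the grasp point. The pads swing forward as they close: fully open they stand 13 mm farther back than shut.
Start: joints at [-1.343, 0.264, 1.604, -0, 1.274, -0.037], TCP at [0.177, -0.651, 0.231] pointing down, gripper open.
Joint ranges: [-2.63, 2.63], [-0.94, 2.18], [0.31, 2.57], [-1.31, 4.45], [0, 2.66], [-2.55, 2.55]. Speed limits (rad/s): [2.57, 2.57, 3.14, 3.14, 3.14, 3.14].

INTERFACE

Orientations are given as a 3x3 rotation matrix whose columns are the frame's x, y, z axes.
In Python, from plant import get_state, grab_frame, bot gives the robot as it stands.
- The arm moves only by the tool play_rows, never from a script. Its argument "commands" is a list of rows, each a list of 3 entries, a list of its own where there are three numbers: the shift along the tool's x, y, z in units of 0.1 m (1.0 is 0.1 m), then the turn, a rotation vector about the tool's x, y, z in units of pi rad (1.0 is pi rad), then the closure, from -1 (fully open) to 1 (shut). In form: [[[dx, dy, dz], [ax, ay, az], hand], ...]. A call has 1 to 12 rows; each row is the pose to reach, as a shift and turn from the pose measured when the call began, along the tool's axes at that moment, turning the shorter way round; what a row does not reach only later rows make up. A row lasts 1/8 s, in which the tool goes at most 62.5 mm and 10.7 degrees, less where a joint would pass 70% of its speed; a pose out of reach is approached as far as the arm can. A call with a number of a shift or a turn outside -1 to 1 is refused whole. A call with a gripper value outside its range is refused whole. The fingers move at their own pace and stop on an object; the grip force is fixed at half the most. Time passes only in rows, so rows that repeat a pose let the fingers close. It gives the time, the measured TCP pose, the force and the opening at its end, in the units of the state.
- get_state(): the state, without advancing time (a new reading comes with each control period).
- grab_frame(name): name is "scene" or "top"; returns a dict with "color" (420x560x3 uint8, red, green, blue), "vfov" (degrees; the focal length in pixels is half the picture's height over the tangent of half this angle, whatever the lens; pixels are square), "cx", "cy" (the principal point, pixels), "world_to_cam" (4x4, takes a point from world to camera coordinates). Camera axes: x right, y up, looking along -z (the intrinsics and any distortion apply to the point x, -y, -z); pixel columns grow to the right and rows downward; lengths in m; the calibration is good to about 2 mm. A picture is of the moment at which its call begins. There is no depth.
- bot.close_job(): hands the job in, once; it reports no verdict.
The state is a dict: "time": time; "joint_positions": joint angles; "joint_velocities": joint speeds; "effort": joint torques, N m; "position": TCP position; "tool_rot": TCP orientation; "force": force on the tool from outside, world axes, zero at the start; "torque": the same for the moment, N m; "gripper_width": finger opening in m.
Only numpy, scipy, OpenCV 4.12 (cv2) and the standard library are available. Lean on these libraries where they do the work, as an engineer would, in place of code of your own. Each camera call takes 0.05 s, during which the arm holds its last target. There are 200 camera calls.

## Working session

There is one attempt and no reset: what is moved stays moved. The work goes in short steps, Python scripts to look and compute and a tool call to move; the robot and the scene stay as the last step left them, time stands still between calls to the robot, and variables do not carry over. Pictures are saved under pics/ and viewed, about 8 in all and at most 12, crops included, and the job is handed in when it is done.

Besides the shell and the picture viewer there is one more tool, called after "Call:" as name(argument=value, ...), one argument or row to a line, values as JSON. play_rows: Moves the arm, as the interface text tells. Shifts and turns lie within -1 to 1; 1 stands for 0.1 m of shift or pi rad of turn. Its arguments: {"type":"object","properties":{"commands":{"type":"array","items":{"type":"array"}}},"required":["commands"]}

```bash
ls; mkdir -p pics; python3 - <<'E'
from plant import get_state, grab_frame, bot
import cv2, numpy as np
for n in ("scene","top"):
    f=grab_frame(n); cv2.imwrite(f"pics/{n}0.png",f["color"][:,:,::-1])
    print(n,f["vfov"],f["cx"],f["cy"],[k for k in f]); print(np.round(f["world_to_cam"],4).tolist())
s=get_state(); print(s); print(bot.hold_point_z,[a for a in dir(bot) if a[0]!='_'])
E
```

```text
pics
scene 45.383016838322725 278.6487688769704 209.617023335479 ['color', 'vfov', 'cx', 'cy', 'world_to_cam']
[[-0.9149, -0.4036, -0.0018, 0.5458], [0.3812, -0.8657, 0.3243, -0.2768], [-0.1325, 0.296, 0.946, -1.1731], [0.0, 0.0, 0.0, 1.0]]
top 43.799426348733554 280.7282692097959 211.33618959135936 ['color', 'vfov', 'cx', 'cy', 'world_to_cam']
[[-0.0054, -0.9999, 0.0123, -0.0243], [0.9933, -0.004, 0.1152, -0.6145], [-0.1151, 0.0128, 0.9933, -1.478], [0.0, 0.0, 0.0, 1.0]]
{'time': 0.1, 'joint_positions': array([-1.34288355e+00,  2.64688081e-01,  1.60525842e+00,  7.09280255e-06,
        1.27365330e+00, -3.68946459e-02]), 'joint_velocities': array([ 2.05852969e-04, -2.57684454e-03, -2.56002661e-03,  3.53097448e-05,
       -8.59058516e-04,  8.13906041e-04]), 'effort': array([-1.60810250e-04, -5.16709185e+01, -3.68590271e+01, -7.18327260e-05,
        6.33862481e-03,  6.41020719e-06]), 'position': array([ 0.17651951, -0.65083327,  0.23006824]), 'tool_rot': array([[-4.46898370e-04,  2.61720954e-01, -9.65143483e-01],
       [ 1.95677729e-03, -9.65141503e-01, -2.61721323e-01],
       [-9.99997986e-01, -2.00553368e-03, -8.08094544e-05]]), 'force': array([-0.51846365,  0.05901856, -0.10293119]), 'torque': array([-0.03196603,  0.01268339,  0.0023359 ]), 'gripper_width': 0.08512140145346253}
0.0187 ['MotionError', 'close_job', 'hold_point_z']
```

View pics/top0.png

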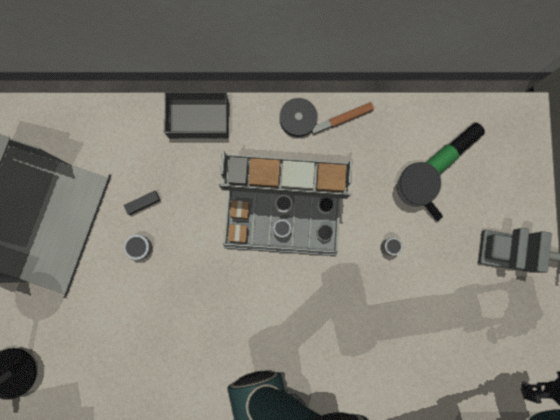

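View pics/scene0.png

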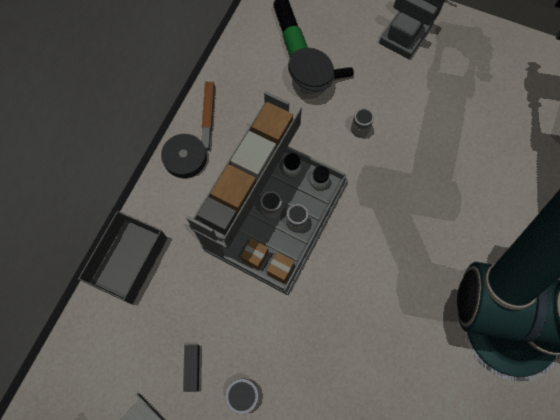

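The top view shows the rack at about (283,225). The old tins' tops are at (282,229) and (284,204), the new tin is on the right at (392,247), and the squat tin is on the left at (137,247). I'll zoom in on both views.

```bash
cat > h.py <<'E'
import numpy as np, cv2
from plant import get_state, grab_frame, bot
def ray(f,px,z):
    fl=f["color"].shape[0]/2/np.tan(np.radians(f["vfov"]/2))
    d=np.array([(px[0]-f["cx"])/fl,-(px[1]-f["cy"])/fl,-1.])
    M=np.array(f["world_to_cam"]);R=M[:3,:3];c=-R.T@M[:3,3];d=R.T@d
    return c+d*(z-c[2])/d[2]
def proj(f,p):
    fl=f["color"].shape[0]/2/np.tan(np.radians(f["vfov"]/2))
    M=np.array(f["world_to_cam"]);q=M[:3,:3]@np.array(p)+M[:3,3]
    return np.array([f["cx"]+fl*q[0]/-q[2],f["cy"]-fl*q[1]/-q[2]])
def crop(f,x0,y0,w,h,k):
    im=f["color"][y0:y0+h,x0:x0+w,::-1]
    im=cv2.resize(im,None,fx=k,fy=k,interpolation=cv2.INTER_CUBIC)
    im=np.clip(im.astype(float)*1.5,0,255).astype(np.uint8)
    for i in range(0,w,10): cv2.line(im,(int((i+.5)*k),0),(int((i+.5)*k),6 if i%50 else 14),(0,255,255),1); 
    for i in range(0,h,10): cv2.line(im,(0,int((i+.5)*k)),(6 if i%50 else 14,int((i+.5)*k)),(0,255,255),1)
    return im
E
python3 - <<'E'
from h import *
f=grab_frame("top");g=grab_frame("scene")
cv2.imwrite("pics/topc.png",crop(f,215,150,195,115,4))
cv2.imwrite("pics/scenec.png",crop(g,190,90,200,150,4))
E
```

```text
(no output)
```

View pics/topc.png

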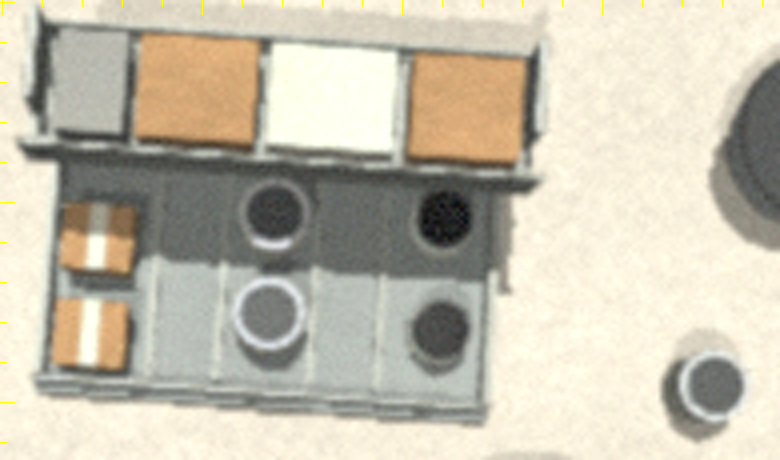

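View pics/scenec.png

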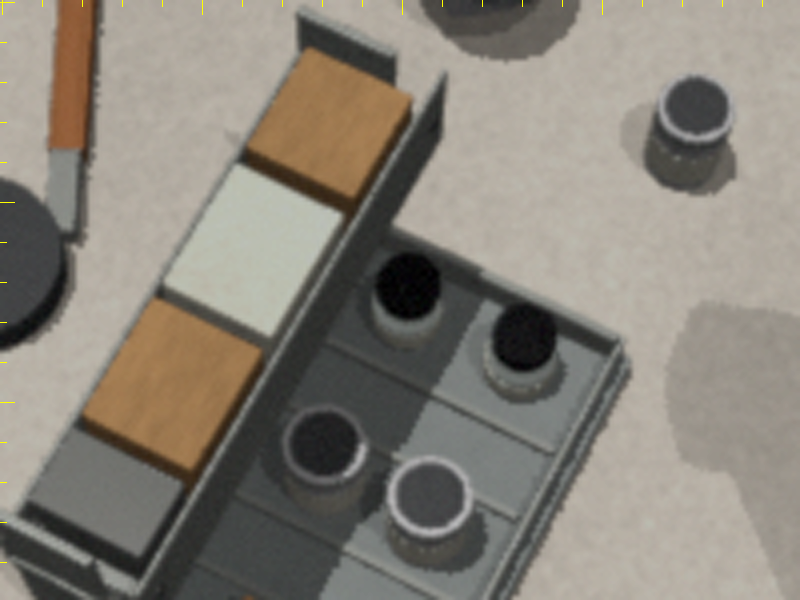

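```bash
python3 - <<'E'
from h import *
f=grab_frame("top");g=grab_frame("scene")
T=lambda u,v,o=(215,150):(o[0]+(u+.5)/4-.5,o[1]+(v+.5)/4-.5)
S=lambda u,v:T(u,v,(190,90))
for f_ in(f,g):
    M=np.array(f_["world_to_cam"]);print("cam",(-M[:3,:3].T@M[:3,3]).round(3))
for n,a,b,z in(("front",(269,315),(429,497),.09),("back",(275,213),(325,446),.09),("new",(712,385),(695,107),.07)):
    print(n,ray(f,T(*a),z).round(4),ray(g,S(*b),z).round(4))
G=cv2.cvtColor(f["color"],cv2.COLOR_RGB2GRAY)
for c in(235,250,265,280,295,310,325): print(c,G[240:258,c])
for r in (222,235,240):print(r,G[r,245:320])
# candidate lines: deck top front edge, rack ends
for p,z in(((22,150),.26),((535,185),.26),((37,378),.044),((483,406),.044)): print(p,z,ray(f,T(*p),z).round(4))
for p,z in(((445,75),.26),((622,340),.044)): print("scene",p,z,ray(g,S(*p),z).round(4))
E
```

```text
cam [ 0.44  -0.008  1.539]
cam [0.449 0.328 1.201]
front [ 0.5603 -0.0294  0.09  ] [ 0.5619 -0.0271  0.09  ]
back [ 0.6318 -0.034   0.09  ] [ 0.6302 -0.0315  0.09  ]
new [ 0.5111 -0.3415  0.07  ] [ 0.5119 -0.3417  0.07  ]
235 [150  98  60  82 112  98  88  91  94 117 156 163 163 165 162 159 161 163]
250 [127 133 132 120 122 126 106  79  80  94 122 152 163 167 162 162 164 162]
265 [126 126 124 123 115 113 121 105  93 108 108 119 157 162 158 157 161 161]
280 [ 71  78 104 123 124 119 115 116 110  82  83 100  97 116 152 159 160 163]
295 [127 127 125 125 127 118 112 109 117 113  99 118 115 120 154 160 160 162]
310 [137 140 137 135 134 133 132 125 115 119 124  89  89 106  93 114 153 161]
325 [ 86  75  74  93 121 132 129 127 114 110 113 129  88  93 109 119 153 164]
222 [ 77  80  78  87 106 117 128 139 145 116 116 124 131 129 130 130 130 128
 128 124 124 124 125 124 125 136 124 121 123 132 139 143 132 114  98  90
  80  83  85  86 100 124 147 151 131 115 110 110 132 134 128 126 123 126
 124 128 126 126 125 124 126 126 131 127 130 140 138 128 128 128 129 127
 129 132 131]
235 [112  80  56  81 1
[... 155 characters left out ...]
7  95  68  70 105 130 122 123 126 127 127 126
 127 126 126 129 127 126 125 126 124 112 135 135 130 132 130 128 128 111
  99  84  61]
240 [ 91  61  70 114 131 127 138 142 134 128 126 125 128 128 129 129 128 127
 129 128 126 128 129 134 143 133 127 124 127 127 124 119 100  81  70  71
  67  72  68  69  67  68  74  92 109 127 135 144 137 129 127 129 128 129
 127 125 127 126 125 125 127 127 126 131 142 137 129 128 130 132 131 125
 125 104  88]
(22, 150) 0.26 [0.6493 0.1254 0.26  ]
(535, 185) 0.26 [ 0.6262 -0.1921  0.26  ]
(37, 378) 0.044 [0.5197 0.1359 0.044 ]
(483, 406) 0.044 [ 0.4982 -0.1828  0.044 ]
scene (445, 75) 0.26 [ 0.6298 -0.1936  0.26  ]
scene (622, 340) 0.044 [ 0.497  -0.1851  0.044 ]
```

```bash
cat >> h.py <<'E'
from scipy.spatial.transform import Rotation as Ro
def pose(lean,head):   # tool x leaning forward along heading; jaws across the heading
    l,a=np.radians(lean),np.radians(head)
    x=np.array([np.sin(l)*np.cos(a),np.sin(l)*np.sin(a),-np.cos(l)])
    y=np.array([np.sin(a),-np.cos(a),0]); return np.c_[x,y,np.cross(x,y)]
def rel(p,R,p0=None,R0=None):
    s=get_state(); p0=s["position"] if p0 is None else p0; R0=s["tool_rot"] if R0 is None else R0
    return (R0.T@(np.array(p)-p0)/.1).round(3).tolist(),(Ro.from_matrix(R0.T@R).as_rotvec()/np.pi).round(4).tolist()
def tcp(G,R): return np.array(G)+bot.hold_point_z*R[:,0]
YAW=-4.0
E
python3 - <<'E'
from h import *
f=grab_frame("top")
print("rail mid",ray(f,(280.6,240),.028))
R=pose(38,YAW); t=tcp((.631,-.0327,.08),R); pre=t-.12*R[:,0]
print("tcp",t.round(4),"pre",pre.round(4)); print(R.round(4).tolist()); print(rel(pre,R))
s=get_state();print(rel(pre+[-.05,0,.1],s["tool_rot"]))
E
```

```text
rail mid [ 0.53171509 -0.02645677  0.028     ]
tcp [ 0.6425 -0.0335  0.0653] pre [ 0.5688 -0.0283  0.1598]
[[0.6142, -0.0698, -0.7861], [-0.0429, -0.9976, 0.055], [-0.788, 0.0, -0.6157]]
([0.714, -4.986, -5.415], [0.1025, 0.2091, 0.0355])
([-0.286, -5.117, -4.933], [0.0, 0.0, 0.0])
```

Call:
play_rows(
  commands=[
    [[-0.02,-0.35,-0.35],[0,0,0],-1],
    [[-0.04,-0.7,-0.7],[0,0,0],-1],
    [[-0.06,-1,-1],[0,0,0],-1],
  ],
)

```text
time: 0.72
position: [0.2476, -0.5272, 0.237]
tool_rot: [[0.0, 0.262, -0.965], [0.001, -0.965, -0.262], [-1.0, -0.001, -0.0]]
force: [1.3, -0.9, -0.1]
gripper_width: 0.0852
```

Call:
play_rows(
  commands=[
    [[-0.02,-0.35,-0.35],[0,0,0],-1],
    [[-0.04,-0.7,-0.7],[0,0,0],-1],
    [[-0.06,-1,-1],[0,0,0],-1],
  ],
)

```text
time: 1.1
position: [0.3186, -0.4029, 0.2434]
tool_rot: [[0.001, 0.262, -0.965], [0.0, -0.965, -0.262], [-1.0, -0.0, -0.001]]
force: [0.7, 0.6, -0.0]
gripper_width: 0.0854
```

Call:
play_rows(
  commands=[
    [[-0.02,-0.35,-0.35],[0,0,0],-1],
    [[-0.04,-0.7,-0.7],[0,0,0],-1],
    [[-0.06,-1,-1],[0,0,0],-1],
  ],
)

```text
time: 1.48
position: [0.3896, -0.2786, 0.2498]
tool_rot: [[0.001, 0.262, -0.965], [0.0, -0.965, -0.262], [-1.0, 0.0, -0.001]]
force: [-1.2, 0.0, 0.6]
gripper_width: 0.0856
```

Call:
play_rows(
  commands=[
    [[-0.02,-0.35,-0.35],[0,0,0],-1],
    [[-0.04,-0.7,-0.7],[0,0,0],-1],
    [[-0.06,-1,-1],[0,0,0],-1],
  ],
)

```text
time: 1.85
position: [0.4606, -0.1542, 0.2563]
tool_rot: [[0.002, 0.263, -0.965], [-0.0, -0.965, -0.263], [-1.0, 0.001, -0.002]]
force: [0.2, -0.5, 0.1]
gripper_width: 0.0851
```

```bash
python3 - <<'E'
from h import *
s=get_state();print(s["time"],s["position"],s["joint_positions"].round(3))
R=pose(38,YAW); pre=np.array([.5688,-.0283,.1598])
print(rel(pre+[-.06,0,.08],R))
E
```

```text
1.85 [ 0.46060139 -0.15423223  0.25631503] [-3.750e-01 -1.170e-01  1.965e+00  1.000e-03  1.292e+00  9.300e-01]
([0.166, -1.089, -0.796], [0.1029, 0.2084, 0.0353])
```

Call:
play_rows(
  commands=[
    [[0.03,-0.2,-0.15],[0.02,0.04,0.007],-1],
    [[0.06,-0.4,-0.3],[0.04,0.08,0.014],-1],
    [[0.09,-0.6,-0.45],[0.06,0.125,0.021],-1],
    [[0.12,-0.8,-0.6],[0.082,0.167,0.028],-1],
    [[0.15,-0.98,-0.78],[0.103,0.208,0.035],-1],
    [[0.15,-0.98,-0.78],[0.103,0.208,0.035],-1],
  ],
)

```text
time: 2.6
position: [0.5074, -0.0372, 0.2383]
tool_rot: [[0.61, -0.066, -0.79], [-0.04, -0.998, 0.053], [-0.791, -0.001, -0.611]]
force: [-1.4, 0.3, -0.2]
gripper_width: 0.0859
```

```bash
python3 - <<'E'
from h import *
s=get_state();print(s["time"],s["position"],s["joint_positions"].round(3))
R=pose(38,YAW); pre=np.array([.5688,-.0283,.1598])
print(rel(pre,R), rel(pre+.12*R[:,0],R))
E
```

```text
2.6 [ 0.50741214 -0.03724857  0.23830197] [-0.163 -0.482  2.397  0.11   0.575  1.402]
([0.992, -0.129, 0.0], [0.0007, 0.0017, 0.0009]) ([2.192, -0.126, -0.006], [0.0007, 0.0017, 0.0009])
```

Call:
play_rows(
  commands=[
    [[0.33,-0.04,0],[0.001,0.002,0.001],-1],
    [[0.66,-0.08,0],[0.001,0.002,0.001],-1],
    [[0.99,-0.129,0],[0.001,0.002,0.001],-1],
    [[0.99,-0.129,0],[0.001,0.002,0.001],-1],
  ],
)

```text
time: 3.1
position: [0.5687, -0.0288, 0.1578]
tool_rot: [[0.61, -0.07, -0.789], [-0.043, -0.998, 0.055], [-0.791, 0.0, -0.612]]
force: [0.9, -0.9, -0.1]
gripper_width: 0.0853
```

```bash
python3 - <<'E'
from h import *
s=get_state();print(s["time"],s["position"],s["joint_positions"].round(3))
R=pose(38,YAW); pre=np.array([.5688,-.0283,.1598])
print(rel(pre+.07*R[:,0],R), rel(pre+.12*R[:,0],R))
f=grab_frame("top");g=grab_frame("scene")
a=crop(f,235,150,110,115,4);b=crop(g,240,130,88,115,4)
cv2.imwrite("pics/pre.png",np.hstack([a,b]))
E
```

```text
3.1 [ 0.56872516 -0.02879688  0.15778949] [-0.108 -0.221  2.387  0.074  0.318  1.471]
([0.684, -0.005, -0.016], [-0.0, 0.0015, -0.0002]) ([1.184, -0.006, -0.018], [-0.0, 0.0015, -0.0002])
```

View pics/pre.png

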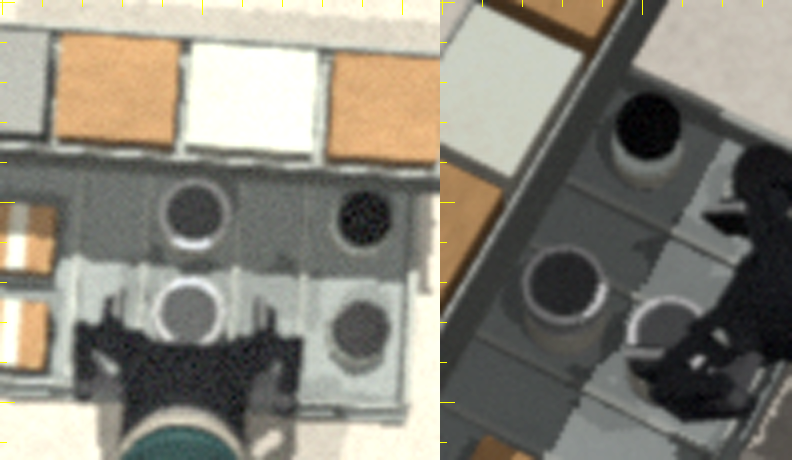

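The pre-grasp view shows the fingers at crop x≈113 and 262, which puts the tin (x≈190) centred between them. Going in halfway, watching joint 5.

Call:
play_rows(
  commands=[
    [[0.2,0,-0.005],[0,0.0015,0],-1],
    [[0.45,0,-0.01],[0,0.0015,0],-1],
    [[0.68,-0.005,-0.016],[0,0.0015,0],-1],
    [[0.68,-0.005,-0.016],[0,0.0015,0],-1],
  ],
)

```text
time: 3.7
position: [0.6128, -0.0321, 0.1085]
tool_rot: [[0.618, -0.071, -0.783], [-0.044, -0.997, 0.056], [-0.785, 0.0, -0.619]]
force: [0.7, -0.1, 0.3]
gripper_width: 0.0854
```

```bash
python3 - <<'E'
from h import *
s=get_state();print(s["time"],s["position"],s["joint_positions"].round(3),s["force"].round(1))
R=pose(38,YAW); pre=np.array([.5688,-.0283,.1598])
print(rel(pre+.12*R[:,0],R))
R=pose(33,YAW);print(rel(tcp((.631,-.0327,.078),R),R))
E
```

```text
3.7 [ 0.61278352 -0.03206817  0.1085174 ] [-0.104 -0.04   2.349  0.122  0.167  1.425] [ 0.7 -0.1  0.3]
([0.524, -0.008, 0.035], [-0.0003, -0.0015, -0.0004])
([0.539, -0.007, 0.063], [-0.0003, -0.0293, -0.0004])
```

Call:
play_rows(
  commands=[
    [[0.0,0,0.03],[0,-0.028,0],-1],
    [[0.2,0,0.04],[0,-0.028,0],-1],
    [[0.4,0,0.055],[0,-0.028,0],-1],
    [[0.54,-0.007,0.063],[0,-0.028,0],-1],
    [[0.54,-0.007,0.063],[0,-0.028,0],-1],
  ],
)

```text
time: 4.32
position: [0.6411, -0.0336, 0.0623]
tool_rot: [[0.546, -0.071, -0.835], [-0.039, -0.997, 0.059], [-0.837, 0.0, -0.548]]
force: [0.3, 0.6, 0.3]
gripper_width: 0.0855
```

```bash
python3 - <<'E'
from h import *
s=get_state();print(s["time"],s["position"],s["joint_positions"].round(3),s["force"].round(1))
print(rel(tcp((.631,-.0327,.078),pose(33,YAW)),pose(33,YAW)))
E
```

```text
4.325 [ 0.64114741 -0.03356903  0.06232883] [-0.099  0.113  2.258  0.078  0.192  1.471] [0.3 0.6 0.3]
([0.0, -0.002, 0.0], [-0.0003, -0.0011, -0.0004])
```

Call:
play_rows(
  commands=[
    [[0,0,0],[0,0,0],0],
    [[0,0,0],[0,0,0],0],
    [[0,0,0],[0,0,0],0.3],
    [[0,0,0],[0,0,0],1],
    [[0,0,0],[0,0,0],1],
    [[0,0,0],[0,0,0],1],
  ],
)

```text
time: 5.08
position: [0.6419, -0.0337, 0.0635]
tool_rot: [[0.548, -0.071, -0.834], [-0.04, -0.997, 0.059], [-0.836, 0.001, -0.549]]
force: [-4.0, -1.2, 6.7]
gripper_width: 0.0484
```

```bash
python3 - <<'E'
from h import *
s=get_state();print(s["time"],s["position"],s["force"].round(1),s["gripper_width"])
u=np.array([np.cos(np.radians(YAW)),np.sin(np.radians(YAW)),0])
print("back 10mm:",rel(s["position"]-.01*u,s["tool_rot"])[0])
f=grab_frame("scene");cv2.imwrite("pics/grip.png",crop(f,225,140,120,100,5))
E
```

```text
5.075 [ 0.64185816 -0.03367137  0.06352249] [-4.  -1.2  6.7] 0.04844252825859337
back 10mm: [-0.055, 0.0, 0.084]
```

View pics/grip.png

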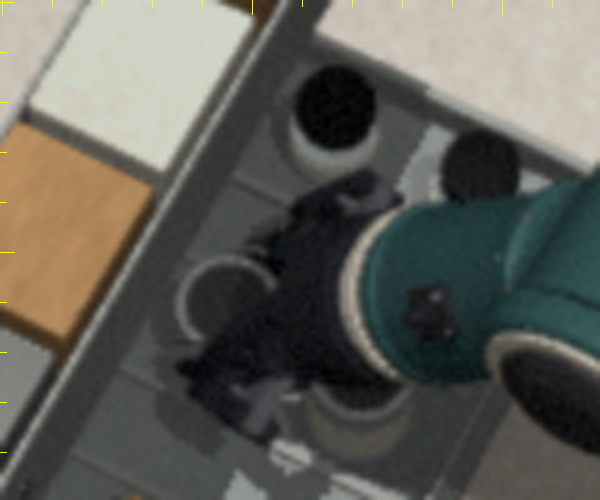

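The rear tin is gripped (48 mm opening). Now I'll draw it slowly.

Call:
play_rows(
  commands=[
    [[-0.014,0,0.021],[0,0,0],1],
    [[-0.028,0,0.042],[0,0,0],1],
    [[-0.041,0,0.063],[0,0,0],1],
    [[-0.055,0,0.084],[0,0,0],1],
    [[-0.069,0,0.105],[0,0,0],1],
    [[-0.083,0,0.126],[0,0,0],1],
    [[-0.096,0,0.147],[0,0,0],1],
    [[-0.11,0,0.168],[0,0,0],1],
    [[-0.124,0,0.189],[0,0,0],1],
    [[-0.138,0,0.21],[0,0,0],1],
    [[-0.151,0,0.231],[0,0,0],1],
    [[-0.165,0,0.252],[0,0,0],1],
  ],
)

```text
time: 6.62
position: [0.6118, -0.0315, 0.0636]
tool_rot: [[0.548, -0.071, -0.833], [-0.04, -0.997, 0.059], [-0.836, 0.0, -0.549]]
force: [2.9, -0.7, -0.3]
gripper_width: 0.0483
```

```bash
python3 - <<'E'
from h import *
s=get_state();print(s["time"],s["position"],s["force"].round(1),s["gripper_width"],s["joint_positions"].round(3))
u=np.array([np.cos(np.radians(YAW)),np.sin(np.radians(YAW)),0])
print("back 10mm:",rel(s["position"]-.01*u,s["tool_rot"])[0])
f=grab_frame("top");cv2.imwrite("pics/d1.png",np.hstack([crop(f,255,180,55,80,7),crop(grab_frame("scene"),255,175,57,80,7)]))
E
```

```text
6.625 [ 0.61179522 -0.03152203  0.06359237] [ 2.9 -0.7 -0.3] 0.04833054161149442 [-0.101  0.057  2.318  0.086  0.186  1.461]
back 10mm: [-0.055, 0.0, 0.084]
```

View pics/d1.png

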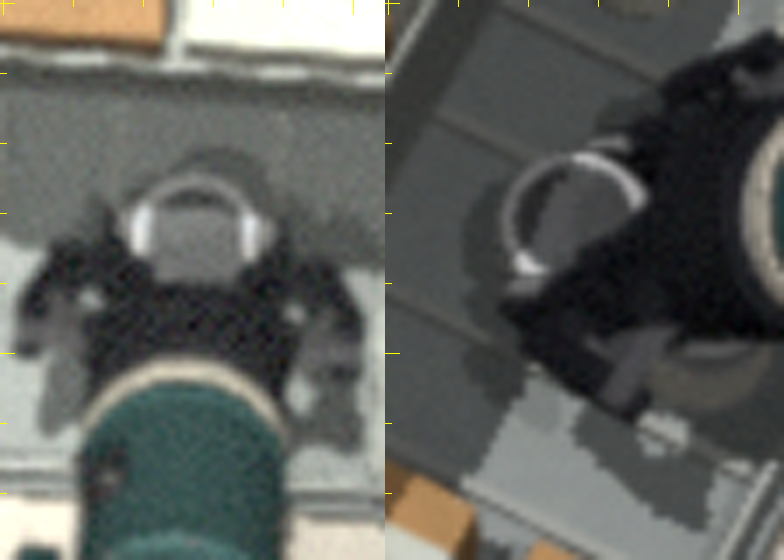

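The tin is drawn 30 mm and still upright, with 2.9 N of drag. About 19 mm remains.

Call:
play_rows(
  commands=[
    [[-0.008,0,0.013],[0,0,0],1],
    [[-0.017,0,0.025],[0,0,0],1],
    [[-0.025,0,0.038],[0,0,0],1],
    [[-0.033,0,0.05],[0,0,0],1],
    [[-0.041,0,0.063],[0,0,0],1],
    [[-0.05,0,0.076],[0,0,0],1],
    [[-0.058,0,0.088],[0,0,0],1],
    [[-0.066,0,0.1],[0,0,0],1],
  ],
)

```text
time: 7.72
position: [0.5996, -0.0306, 0.0636]
tool_rot: [[0.548, -0.071, -0.834], [-0.04, -0.997, 0.059], [-0.836, 0.001, -0.549]]
force: [2.1, -0.3, -0.7]
gripper_width: 0.048
```

Call:
play_rows(
  commands=[
    [[-0.004,0,0.006],[0,0,0],1],
    [[-0.008,0,0.013],[0,0,0],1],
    [[-0.012,0,0.019],[0,0,0],1],
    [[-0.016,0,0.025],[0,0,0],1],
  ],
)

```text
time: 8.22
position: [0.5966, -0.0304, 0.0636]
tool_rot: [[0.548, -0.071, -0.834], [-0.04, -0.997, 0.059], [-0.836, 0.0, -0.549]]
force: [2.6, -0.1, -0.1]
gripper_width: 0.0481
```

Call:
play_rows(
  commands=[
    [[-0.004,0,0.006],[0,0,0],1],
    [[-0.008,0,0.013],[0,0,0],1],
    [[-0.011,0,0.017],[0,0,0],1],
  ],
)

```text
time: 8.6
position: [0.5952, -0.0304, 0.064]
tool_rot: [[0.549, -0.071, -0.833], [-0.04, -0.997, 0.059], [-0.835, 0.001, -0.551]]
force: [6.5, -0.1, -2.4]
gripper_width: 0.0484
```

Call:
play_rows(
  commands=[
    [[-0.004,0,0.006],[0,0,0],1],
    [[-0.008,0,0.012],[0,0,0],1],
  ],
)

```text
time: 8.85
position: [0.5949, -0.0304, 0.0648]
tool_rot: [[0.551, -0.071, -0.831], [-0.04, -0.997, 0.059], [-0.834, 0.001, -0.552]]
force: [7.2, -0.9, -3.5]
gripper_width: 0.0482
```

The force rose from 2.5 to 7 N while the motion nearly stopped, so the front tin bears on the lip. I'll relax and release gently.

Call:
play_rows(
  commands=[
    [[0.007,0,0.005],[0,0,0],1],
    [[0.007,0,0.005],[0,0,0],1],
  ],
)

```text
time: 9.1
position: [0.5952, -0.0305, 0.0641]
tool_rot: [[0.552, -0.071, -0.831], [-0.04, -0.997, 0.059], [-0.833, 0.001, -0.553]]
force: [4.9, -0.3, -2.0]
gripper_width: 0.0486
```

Call:
play_rows(
  commands=[
    [[0,0,0],[0,0,0],0],
    [[0,0,0],[0,0,0],-0.3],
    [[0,0,0],[0,0,0],-1],
    [[0,0,0],[0,0,0],-1],
    [[0,0,0],[0,0,0],-1],
  ],
)

```text
time: 9.72
position: [0.5949, -0.0304, 0.0639]
tool_rot: [[0.551, -0.071, -0.831], [-0.04, -0.997, 0.059], [-0.833, 0.001, -0.553]]
force: [-0.2, 0.7, -0.0]
gripper_width: 0.0855
```

Call:
play_rows(
  commands=[
    [[-0.2,0,0],[0,0,0],-1],
    [[-0.5,0,0],[0,0,0],-1],
    [[-0.95,0,0],[0,0,0],-1],
    [[-0.95,0,0],[0,0,0],-1],
  ],
)

```text
time: 10.22
position: [0.5439, -0.0268, 0.1473]
tool_rot: [[0.557, -0.071, -0.827], [-0.041, -0.997, 0.058], [-0.829, 0.001, -0.559]]
force: [-0.2, -0.7, -0.0]
gripper_width: 0.0853
```

```bash
python3 - <<'E'
from h import *
s=get_state();print(s["time"],s["position"],s["force"].round(1),s["gripper_width"],s["joint_positions"].round(3))
R=pose(33,-30); t=tcp((.5115,-.3416,.058),R); pre=t-.1*R[:,0]
print(t,pre,rel(pre,R))
f=grab_frame("top");cv2.imwrite("pics/rel.png",np.hstack([crop(f,255,180,55,80,7),crop(grab_frame("scene"),260,175,57,80,7)]))
E
```

```text
10.225 [ 0.54387622 -0.02677526  0.1472791 ] [-0.2 -0.7 -0. ] 0.08530773293592911 [-0.107 -0.241  2.396  0.049  0.395  1.495]
[ 0.52032025 -0.34669237  0.04231686] [ 0.47315313 -0.31946042  0.12618392] ([-0.099, 2.97, 0.532], [0.1203, -0.0053, 0.0791])
```

View pics/rel.png

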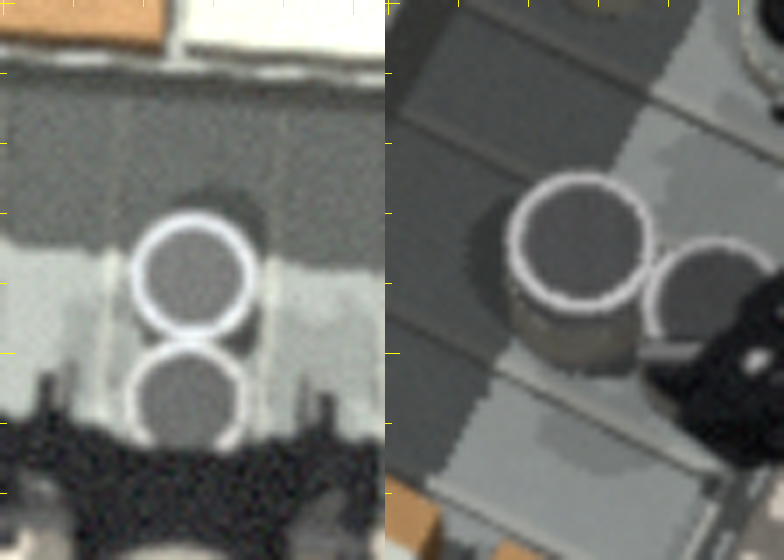

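The top view shows both old tins touching in line, with rear rim centre at crop (194,275) and front rim at (188,402). Both are upright and clear of the gripper. Next is the new tin.

```bash
python3 - <<'E'
from h import *
f=grab_frame("top");g=grab_frame("scene")
print("back now",ray(f,(282.3,218.9),.09),ray(g,(287.7,209.0),.09))
s=get_state();R=pose(36,-36); t=tcp((.5115,-.3416,.060),R); pre=t-.1*R[:,0]
print(t,pre,rel(pre,R))
m=s["position"]+[-.035,-.1,.02];print(rel(m,R)); print(rel(pre,R,m,R))
E
```

```text
back now [ 0.58678379 -0.03074813  0.09      ] [ 0.5862258  -0.02947257  0.09      ]
[ 0.52039238 -0.34806069  0.04487138] [ 0.47283955 -0.31351154  0.12577308] ([-0.132, 2.911, 0.495], [0.1459, 0.0138, 0.1007])
([-0.319, 1.023, 0.122], [0.1459, 0.0138, 0.1007])
([0.775, 1.713, -0.453], [0.0, 0.0, 0.0])
```

Call:
play_rows(
  commands=[
    [[-0.08,0.25,0.03],[0.036,0.003,0.025],-1],
    [[-0.16,0.5,0.06],[0.072,0.007,0.05],-1],
    [[-0.24,0.75,0.09],[0.109,0.01,0.075],-1],
    [[-0.32,1,0.12],[0.146,0.014,0.101],-1],
  ],
)

```text
time: 10.92
position: [0.5054, -0.1272, 0.1614]
tool_rot: [[0.471, -0.585, -0.66], [-0.344, -0.811, 0.474], [-0.812, 0.004, -0.583]]
force: [-0.5, 0.8, -0.3]
gripper_width: 0.0854
```

Call:
play_rows(
  commands=[
    [[0.05,0.3,-0.07],[0,0,0],-1],
    [[0.1,0.6,-0.14],[0,0,0],-1],
    [[0.15,0.86,-0.22],[0,0,0],-1],
    [[0.15,0.86,-0.22],[0,0,0],-1],
  ],
)

```text
time: 11.42
position: [0.4756, -0.2138, 0.1605]
tool_rot: [[0.468, -0.588, -0.66], [-0.344, -0.809, 0.477], [-0.814, 0.004, -0.581]]
force: [0.6, 0.1, 0.3]
gripper_width: 0.0858
```

```bash
python3 - <<'E'
from h import *
s=get_state();print(s["time"],s["position"],s["joint_positions"].round(3))
R=pose(36,-36);t=np.array([.5204,-.3481,.0449]);print(rel(t-.1*R[:,0],R))
E
```

```text
11.425 [ 0.4755504  -0.21378126  0.16050389] [-0.369 -0.312  2.429 -0.361  0.447  2.11 ]
([0.613, 0.821, -0.257], [0.0006, 0.0028, -0.0011])
```

Call:
play_rows(
  commands=[
    [[0.2,0.27,-0.08],[0,0.003,-0.001],-1],
    [[0.4,0.54,-0.17],[0,0.003,-0.001],-1],
    [[0.61,0.82,-0.257],[0,0.003,-0.001],-1],
    [[0.61,0.82,-0.257],[0,0.003,-0.001],-1],
  ],
)

```text
time: 11.92
position: [0.4722, -0.3139, 0.1237]
tool_rot: [[0.472, -0.589, -0.656], [-0.345, -0.808, 0.477], [-0.811, 0.001, -0.585]]
force: [0.3, 0.5, 0.0]
gripper_width: 0.0855
```

```bash
python3 - <<'E'
from h import *
s=get_state();print(s["time"],s["position"],s["joint_positions"].round(3))
R=pose(36,-36);t=np.array([.5204,-.3481,.0449]);print(rel(t,R))
f=grab_frame("top");cv2.imwrite("pics/new.png",np.hstack([crop(f,360,205,70,80,6),crop(grab_frame("scene"),330,75,60,80,6)]))
E
```

```text
11.925 [ 0.47217587 -0.31387806  0.12367478] [-6.310e-01 -1.580e-01  2.397e+00  1.000e-03  2.780e-01  1.569e+00]
([0.985, -0.008, -0.019], [-0.0002, 0.0012, -0.0004])
```

View pics/new.png

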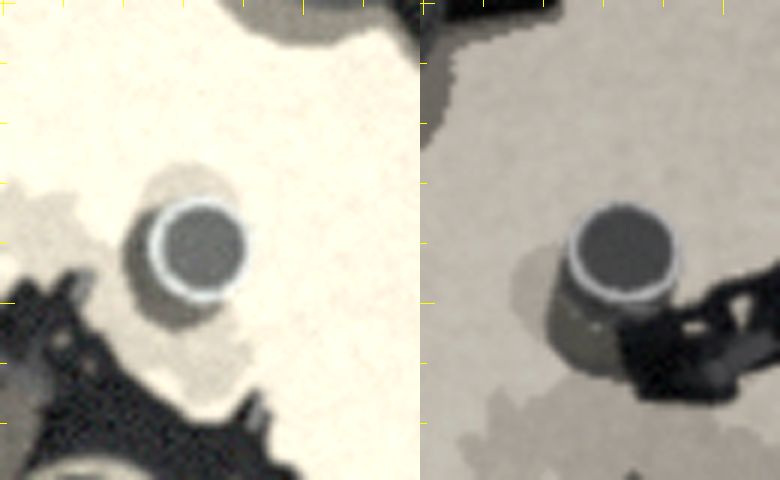

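The tin's rim is at crop (203,249), and the finger midline agrees with it once parallax is allowed for. I'll go down and grip.

Call:
play_rows(
  commands=[
    [[0.3,0,-0.005],[0,0.001,0],-1],
    [[0.6,-0.004,-0.01],[0,0.001,0],-1],
    [[0.8,-0.006,-0.015],[0,0.001,0],-1],
    [[0.98,-0.008,-0.019],[0,0.001,0],-1],
    [[0.98,-0.008,-0.019],[0,0.001,0],-1],
  ],
)

```text
time: 12.65
position: [0.521, -0.3446, 0.0449]
tool_rot: [[0.475, -0.585, -0.658], [-0.343, -0.811, 0.474], [-0.81, 0.001, -0.586]]
force: [1.1, 0.4, -0.2]
gripper_width: 0.0854
```

```bash
python3 - <<'E'
from h import *
s=get_state();print(s["time"],s["position"],s["joint_positions"].round(3),s["force"].round(1))
R=pose(36,-36);t=np.array([.5204,-.3481,.0449]);print(rel(t,R))
E
```

```text
12.65 [ 0.52100096 -0.34464701  0.04487236] [-0.624  0.111  2.331 -0.019  0.074  1.591] [ 1.1  0.4 -0.2]
([0.009, 0.032, -0.013], [0.0011, 0.0007, 0.0004])
```

Call:
play_rows(
  commands=[
    [[0.009,0.03,-0.013],[0.001,0.001,0],-1],
    [[0.009,0.03,-0.013],[0.001,0.001,0],-1],
  ],
)

```text
time: 12.9
position: [0.5209, -0.3471, 0.0456]
tool_rot: [[0.478, -0.586, -0.654], [-0.344, -0.81, 0.474], [-0.808, -0.001, -0.589]]
force: [-0.7, -0.1, -0.3]
gripper_width: 0.0854
```

Call:
play_rows(
  commands=[
    [[0,0,0],[0,0,0],0],
    [[0,0,0],[0,0,0],0],
    [[0,0,0],[0,0,0],0.3],
    [[0,0,0],[0,0,0],1],
    [[0,0,0],[0,0,0],1],
    [[0,0,0],[0,0,0],1],
  ],
)

```text
time: 13.65
position: [0.5215, -0.3475, 0.0466]
tool_rot: [[0.479, -0.586, -0.653], [-0.345, -0.81, 0.474], [-0.807, -0.001, -0.591]]
force: [-2.1, 2.2, 6.7]
gripper_width: 0.0484
```

```bash
python3 - <<'E'
from h import *
s=get_state();print(s["time"],s["position"],s["joint_positions"].round(3),s["force"].round(1),s["gripper_width"])
print(rel(s["position"]+[0,0,.1],s["tool_rot"]))
E
```

```text
13.65 [ 0.52150019 -0.3475051   0.04661809] [-0.629  0.111  2.33   0.039  0.07   1.53 ] [-2.1  2.2  6.7] 0.04841523270250356
([-0.807, -0.001, -0.591], [0.0, 0.0, 0.0])
```

Call:
play_rows(
  commands=[
    [[-0.08,0,-0.06],[0,0,0],1],
    [[-0.24,0,-0.18],[0,0,0],1],
    [[-0.5,0,-0.37],[0,0,0],1],
    [[-0.83,0,-0.61],[0,0,0],1],
    [[-0.83,0,-0.61],[0,0,0],1],
  ],
)

```text
time: 14.28
position: [0.5238, -0.3495, 0.1549]
tool_rot: [[0.484, -0.586, -0.649], [-0.349, -0.81, 0.471], [-0.802, -0.001, -0.597]]
force: [-0.1, 0.1, -2.2]
gripper_width: 0.0482
```

```bash
python3 - <<'E'
from h import *
s=get_state();print(s["time"],s["position"],s["joint_positions"].round(3),s["force"].round(1),s["gripper_width"])
R=pose(36.2,-5);u=np.array([np.cos(np.radians(YAW)),np.sin(np.radians(YAW)),0]);v=np.array([-u[1],u[0],0])
# tin->TCP offset from the pick: tin (0.5115,-0.3416) measured, TCP (.5215,-.3475) => along heading -36:
off=np.dot(np.array([.5215-.5115,-.3475+.3416]),[np.cos(np.radians(-36)),np.sin(np.radians(-36))]);print("off",off)
back=np.array([.586,-.0302,0]); hd=R[:,0]*[1,1,0]/np.linalg.norm(R[:2,0])
for n,dx,z in(("over",.052,.1465),("touch",.050,.0666)):
    t=back+u*dx+hd*off;t[2]=z;print(n,t.round(4))
w=np.array([.505,-.20,.157]);print(rel(w,R))
E
```

```text
14.275 [ 0.52384227 -0.3495237   0.15489741] [-0.63  -0.077  2.265  0.009  0.314  1.561] [-0.1  0.1 -2.2] 0.04820077891277807
off 0.011558102932275051
over [ 0.6494 -0.0348  0.1465]
touch [ 0.6474 -0.0347  0.0666]
([-0.63, -1.101, 0.814], [-0.1384, -0.0026, -0.1016])
```

Lifted (weight 2.2 N). I'll carry it over the right lane, turning to the rack heading.

Call:
play_rows(
  commands=[
    [[-0.14,-0.25,0.18],[-0.034,0,-0.025],1],
    [[-0.28,-0.5,0.37],[-0.069,-0.001,-0.05],1],
    [[-0.43,-0.75,0.56],[-0.103,-0.002,-0.076],1],
    [[-0.57,-1,0.74],[-0.138,-0.003,-0.102],1],
    [[-0.57,-1,0.74],[-0.138,-0.003,-0.102],1],
  ],
)

```text
time: 14.9
position: [0.5046, -0.2118, 0.1535]
tool_rot: [[0.585, -0.087, -0.807], [-0.047, -0.996, 0.073], [-0.81, -0.005, -0.587]]
force: [0.0, -1.0, -1.4]
gripper_width: 0.0485
```

```bash
python3 - <<'E'
from h import *
s=get_state();print(s["time"],s["position"],s["joint_positions"].round(3),s["force"].round(1),s["gripper_width"])
R=pose(36.2,-5); a=np.array([.545,-.11,.157]);b=np.array([.60,-.0315,.157])
print(rel(a,R),rel(b,R,a,R))
E
```

```text
14.9 [ 0.50457425 -0.21181799  0.15347363] [-0.645 -0.219  2.38   0.669  0.53   0.506] [ 0.  -1.  -1.4] 0.04845346935524846
([0.16, -1.05, -0.272], [-0.0008, 0.0016, 0.0013]) ([0.283, -0.83, -0.387], [0.0, 0.0, 0.0])
```

Call:
play_rows(
  commands=[
    [[0.04,-0.25,-0.07],[0,0.001,0.001],1],
    [[0.08,-0.5,-0.14],[-0.001,0.001,0.001],1],
    [[0.12,-0.75,-0.21],[-0.001,0.001,0.001],1],
    [[0.15,-0.98,-0.27],[-0.001,0.001,0.001],1],
    [[0.15,-0.98,-0.27],[-0.001,0.001,0.001],1],
  ],
)

```text
time: 15.52
position: [0.5434, -0.1156, 0.1563]
tool_rot: [[0.585, -0.084, -0.806], [-0.049, -0.996, 0.068], [-0.809, -0.0, -0.588]]
force: [-0.9, -0.0, -3.0]
gripper_width: 0.0486
```

```bash
python3 - <<'E'
from h import *
s=get_state();print(s["time"],s["position"],s["joint_positions"].round(3),s["force"].round(1),s["gripper_width"])
R=pose(36.2,-5);b=np.array([.60,-.0315,.157]);c=np.array([.635,-.034,.152])
print(rel(b,R),rel(c,R,b,R))
E
```

```text
15.525 [ 0.54341996 -0.11560209  0.1562647 ] [-0.353 -0.236  2.388  0.404  0.409  0.979] [-0.9 -0.  -3. ] 0.0486004259271094
([0.284, -0.886, -0.403], [0.0007, 0.0012, 0.0007]) ([0.248, -0.006, -0.254], [0.0, 0.0, 0.0])
```

Call:
play_rows(
  commands=[
    [[0.07,-0.22,-0.1],[0.001,0.001,0.001],1],
    [[0.14,-0.44,-0.2],[0.001,0.001,0.001],1],
    [[0.21,-0.66,-0.3],[0.001,0.001,0.001],1],
    [[0.285,-0.886,-0.4],[0.001,0.001,0.001],1],
    [[0.285,-0.886,-0.4],[0.001,0.001,0.001],1],
  ],
)

```text
time: 16.15
position: [0.6003, -0.0311, 0.1561]
tool_rot: [[0.587, -0.087, -0.805], [-0.052, -0.996, 0.07], [-0.808, 0.001, -0.589]]
force: [-0.6, -0.1, -2.6]
gripper_width: 0.0483
```

Call:
play_rows(
  commands=[
    [[0.08,0,-0.08],[0,0,0],1],
    [[0.16,-0.003,-0.16],[0,0,0],1],
    [[0.25,-0.006,-0.25],[0,0,0],1],
    [[0.25,-0.006,-0.25],[0,0,0],1],
  ],
)

```text
time: 16.65
position: [0.6362, -0.0342, 0.1506]
tool_rot: [[0.587, -0.088, -0.805], [-0.052, -0.996, 0.071], [-0.808, 0.001, -0.59]]
force: [-0.4, 0.2, -2.4]
gripper_width: 0.0482
```

```bash
python3 - <<'E'
from h import *
s=get_state();print(s["time"],s["position"],s["tool_rot"].round(3).tolist(),s["joint_positions"].round(3),s["force"].round(1),s["gripper_width"])
R=pose(36.2,-5);c=np.array([.649,-.0347,.1485])
print(rel(c,R))
f=grab_frame("top");cv2.imwrite("pics/over.png",np.hstack([crop(f,255,180,55,80,7),crop(grab_frame("scene"),250,170,57,80,7)]))
E
```

```text
16.65 [ 0.63618166 -0.03422197  0.15062473] [[0.587, -0.088, -0.805], [-0.052, -0.996, 0.071], [-0.808, 0.001, -0.59]] [-0.095 -0.053  2.247  0.01   0.317  1.555] [-0.4  0.2 -2.4] 0.04822296445269703
([0.093, -0.007, -0.091], [-0.0001, 0.0004, -0.0003])
```

View pics/over.png

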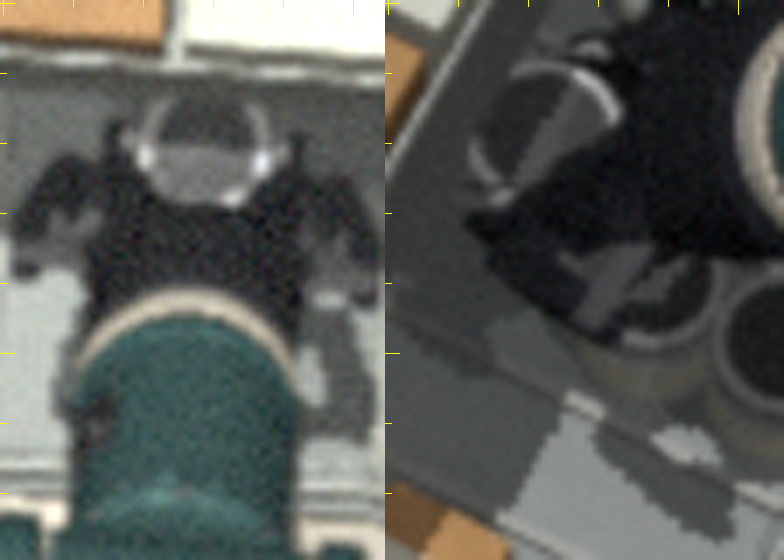

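```bash
python3 - <<'E'
from h import *
f=grab_frame("top");g=grab_frame("scene");s=get_state()
z=s["position"][2]-.0466+.07
a=ray(f,(283.7,201.3),z);b=ray(g,(272.7,189.3),z)
print(a,b,s["position"][:2]-a[:2],s["position"][:2]-b[:2])
E
```

```text
[ 0.62494684 -0.03338292  0.17370395] [ 0.6241888  -0.03117038  0.17370395] [ 0.00975201 -0.00024453] [ 0.01051005 -0.00245707]
```

The rim positions from both views put the tin 10–11 mm behind the TCP, as expected. I'll move to 3 mm behind touching, then go down.

Call:
play_rows(
  commands=[
    [[0.03,-0.002,-0.03],[0,0,0],1],
    [[0.06,-0.004,-0.06],[0,0,0],1],
    [[0.093,-0.006,-0.091],[0,0,0],1],
    [[0.093,-0.006,-0.091],[0,0,0],1],
  ],
)

```text
time: 17.35
position: [0.648, -0.0341, 0.1482]
tool_rot: [[0.587, -0.087, -0.805], [-0.052, -0.996, 0.07], [-0.808, 0.001, -0.589]]
force: [0.6, -0.0, -2.6]
gripper_width: 0.0485
```

Call:
play_rows(
  commands=[
    [[0.04,0,0.03],[0,0,0],1],
    [[0.08,0,0.06],[0,0,0],1],
    [[0.12,0,0.09],[0,0,0],1],
    [[0.16,0,0.12],[0,0,0],1],
  ],
)

```text
time: 17.85
position: [0.6474, -0.0341, 0.1276]
tool_rot: [[0.586, -0.087, -0.805], [-0.052, -0.996, 0.07], [-0.808, 0.001, -0.589]]
force: [0.8, 0.7, -1.9]
gripper_width: 0.0485
```

```bash
python3 - <<'E'
from h import *
s=get_state();print(s["time"],s["position"],s["tool_rot"].round(3).tolist(),s["joint_positions"].round(3),s["force"].round(1),s["gripper_width"])
R=pose(36.2,-5)
print(rel([.649,-.0347,.098],R),rel([.649,-.0347,.0695],R))
E
```

```text
17.85 [ 0.64744454 -0.03412194  0.12756218] [[0.586, -0.087, -0.805], [-0.052, -0.996, 0.07], [-0.808, 0.001, -0.589]] [-0.092  0.004  2.242  0.009  0.266  1.558] [ 0.8  0.7 -1.9] 0.04848695668929871
([0.248, 0.004, 0.161], [0.0001, 0.0008, -0.0002]) ([0.479, 0.004, 0.329], [0.0001, 0.0008, -0.0002])
```

Call:
play_rows(
  commands=[
    [[0.06,0.001,0.03],[0,0,0],1],
    [[0.12,0.002,0.07],[0,0.001,0],1],
    [[0.18,0.003,0.11],[0,0.001,0],1],
    [[0.248,0.004,0.158],[0,0.001,0],1],
  ],
)

```text
time: 18.35
position: [0.6493, -0.0347, 0.0977]
tool_rot: [[0.589, -0.087, -0.803], [-0.052, -0.996, 0.07], [-0.807, 0.001, -0.591]]
force: [0.0, 0.1, -3.1]
gripper_width: 0.0483
```

```bash
python3 - <<'E'
from h import *
s=get_state();print(s["time"],s["position"],s["joint_positions"].round(3),s["force"].round(1),s["gripper_width"])
R=pose(36.2,-5)
print(rel([.651,-.0348,.0705],R),rel([.651,-.0348,.0665],R))
E
```

```text
18.35 [ 0.64930038 -0.03472307  0.0977301 ] [-0.093  0.056  2.259  0.015  0.193  1.551] [ 0.   0.1 -3.1] 0.04827802152315191
([0.23, -0.001, 0.147], [0.0001, -0.0002, -0.0002]) ([0.262, -0.001, 0.171], [0.0001, -0.0002, -0.0002])
```

Call:
play_rows(
  commands=[
    [[0.06,0,0.037],[0,0,0],1],
    [[0.12,0,0.075],[0,0,0],1],
    [[0.18,0,0.113],[0,0,0],1],
    [[0.23,0,0.147],[0,0,0],1],
    [[0.23,0,0.147],[0,0,0],1],
  ],
)

```text
time: 18.98
position: [0.6505, -0.0348, 0.0695]
tool_rot: [[0.588, -0.087, -0.804], [-0.052, -0.996, 0.07], [-0.807, 0.001, -0.59]]
force: [-0.5, -0.7, -1.8]
gripper_width: 0.0479
```

```bash
python3 - <<'E'
from h import *
s=get_state();print(s["time"],s["position"],s["joint_positions"].round(3),s["force"].round(1),s["gripper_width"])
R=pose(36.2,-5)
print(rel([.651,-.0348,.0664],R))
E
```

```text
18.975 [ 0.65046945 -0.03480523  0.06950971] [-0.093  0.109  2.27   0.022  0.131  1.544] [-0.5 -0.7 -1.8] 0.047910695298411084
([0.028, -0.001, 0.014], [0.0001, 0.0003, -0.0002])
```

Call:
play_rows(
  commands=[
    [[0.008,0,0.006],[0,0,0],1],
    [[0.016,0,0.012],[0,0,0],1],
    [[0.024,0,0.017],[0,0,0],1],
  ],
)

```text
time: 19.35
position: [0.6507, -0.0348, 0.0669]
tool_rot: [[0.588, -0.087, -0.804], [-0.052, -0.996, 0.07], [-0.807, 0.001, -0.59]]
force: [-0.3, -0.8, -2.0]
gripper_width: 0.0483
```

Call:
play_rows(
  commands=[
    [[0.004,0,0.003],[0,0,0],1],
    [[0.008,0,0.006],[0,0,0],1],
  ],
)

```text
time: 19.6
position: [0.6513, -0.0349, 0.0667]
tool_rot: [[0.589, -0.087, -0.803], [-0.052, -0.996, 0.07], [-0.806, 0.001, -0.592]]
force: [-3.6, 1.0, 4.9]
gripper_width: 0.0486
```

The tin is on the floor (+4.9 N). I'll close up gently.

Call:
play_rows(
  commands=[
    [[-0.004,0,0.006],[0,0,0],1],
    [[-0.009,0,0.012],[0,0,0],1],
    [[-0.013,0,0.018],[0,0,0],1],
    [[-0.015,0.001,0.02],[0,0,0],1],
  ],
)

```text
time: 20.1
position: [0.6488, -0.0348, 0.0667]
tool_rot: [[0.589, -0.087, -0.803], [-0.052, -0.996, 0.07], [-0.806, 0.001, -0.592]]
force: [0.9, 0.1, -1.2]
gripper_width: 0.0481
```

Call:
play_rows(
  commands=[
    [[-0.004,0,0.006],[0,0,0],1],
    [[-0.008,0,0.011],[0,0,0],1],
  ],
)

```text
time: 20.35
position: [0.6474, -0.0347, 0.0667]
tool_rot: [[0.589, -0.087, -0.803], [-0.052, -0.996, 0.07], [-0.806, 0.001, -0.592]]
force: [1.1, -0.1, -0.8]
gripper_width: 0.0484
```

Call:
play_rows(
  commands=[
    [[-0.004,0,0.006],[0,0,0],1],
    [[-0.007,0,0.009],[0,0,0],1],
  ],
)

```text
time: 20.6
position: [0.6462, -0.0346, 0.0668]
tool_rot: [[0.589, -0.087, -0.803], [-0.052, -0.996, 0.07], [-0.806, 0.001, -0.592]]
force: [0.1, 0.2, -1.8]
gripper_width: 0.0487
```

Call:
play_rows(
  commands=[
    [[-0.004,0,0.005],[0,0,0],1],
    [[-0.006,0,0.008],[0,0,0],1],
  ],
)

```text
time: 20.85
position: [0.6455, -0.0345, 0.067]
tool_rot: [[0.59, -0.087, -0.803], [-0.052, -0.996, 0.07], [-0.806, 0.001, -0.592]]
force: [2.5, 0.5, -2.1]
gripper_width: 0.0483
```

Call:
play_rows(
  commands=[
    [[-0.004,0,0.005],[0,0,0],1],
    [[-0.006,0,0.008],[0,0,0],1],
  ],
)

```text
time: 21.1
position: [0.6451, -0.0345, 0.0675]
tool_rot: [[0.591, -0.087, -0.802], [-0.052, -0.996, 0.07], [-0.805, 0.001, -0.593]]
force: [4.6, -0.4, -3.2]
gripper_width: 0.0485
```

```bash
python3 - <<'E'
from h import *
s=get_state();print(s["time"],s["position"],s["joint_positions"].round(3),s["force"].round(1),s["gripper_width"])
E
```

```text
21.1 [ 0.64510826 -0.0344763   0.06745715] [-0.094  0.103  2.285  0.026  0.119  1.54 ] [ 4.6 -0.4 -3.2] 0.04852296661149991
```

Contact is felt (4.6 N), and the TCP spacing to the rear tin's contact pose is 50 mm. I'll settle and release.

Call:
play_rows(
  commands=[
    [[0.005,0,0.006],[0,0,0],1],
    [[0.005,0,0.006],[0,0,0],1],
  ],
)

```text
time: 21.35
position: [0.6453, -0.0345, 0.0671]
tool_rot: [[0.592, -0.087, -0.801], [-0.052, -0.996, 0.07], [-0.804, 0.001, -0.594]]
force: [3.7, 0.0, -2.8]
gripper_width: 0.0485
```

Call:
play_rows(
  commands=[
    [[0,0,0],[0,0,0],0],
    [[0,0,0],[0,0,0],-0.3],
    [[0,0,0],[0,0,0],-1],
    [[0,0,0],[0,0,0],-1],
    [[0,0,0],[0,0,0],-1],
  ],
)

```text
time: 21.98
position: [0.6452, -0.0345, 0.067]
tool_rot: [[0.592, -0.087, -0.802], [-0.052, -0.996, 0.07], [-0.805, 0.001, -0.594]]
force: [-0.6, 0.6, 0.8]
gripper_width: 0.0855
```

Call:
play_rows(
  commands=[
    [[-0.15,0,0],[0,0,0],-1],
    [[-0.4,0,0],[0,0,0],-1],
    [[-0.7,0,0],[0,0,0],-1],
    [[-1,0,0],[0,0,0],-1],
  ],
)

```text
time: 22.48
position: [0.5853, -0.0292, 0.1479]
tool_rot: [[0.591, -0.087, -0.802], [-0.052, -0.996, 0.07], [-0.805, 0.001, -0.593]]
force: [-0.0, 0.3, -0.6]
gripper_width: 0.0856
```

Call:
play_rows(
  commands=[
    [[-0.3,0,0.2],[0,0,0],-1],
    [[-0.65,0,0.4],[0,0,0],-1],
    [[-1,0,0.6],[0,0,0],-1],
    [[-1,0,0.6],[0,0,0],-1],
  ],
)

```text
time: 22.98
position: [0.4773, -0.0196, 0.1947]
tool_rot: [[0.595, -0.087, -0.799], [-0.053, -0.996, 0.07], [-0.802, 0.001, -0.597]]
force: [0.1, -0.3, -0.6]
gripper_width: 0.0857
```

```bash
python3 - <<'E'
from h import *
s=get_state();print(s["time"],s["position"],s["joint_positions"].round(3),s["force"].round(1),s["gripper_width"])
f=grab_frame("top");cv2.imwrite("pics/end.png",np.hstack([crop(f,235,180,80,90,5),crop(grab_frame("scene"),250,160,75,90,5)]))
E
```

```text
22.975 [ 0.477294   -0.01963302  0.19470817] [-0.097 -0.511  2.487  0.01   0.525  1.554] [ 0.1 -0.3 -0.6] 0.08568036882965818
```

View pics/end.png

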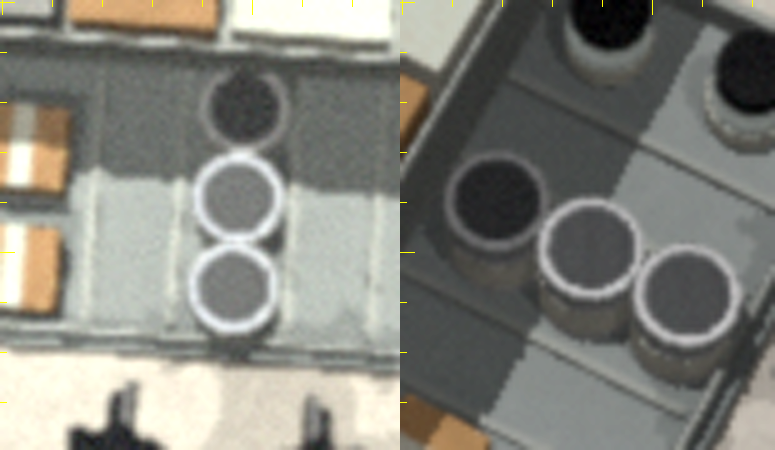

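The final view shows the three rims in line: front (233,290), middle (239,197) and rear (245,107) in the top crop. I'll measure the spacings precisely.

```bash
python3 - <<'E'
from h import *
T=dict(top=[(235+233.5/5-.5,180+290.5/5-.5),(235+239.5/5-.5,180+197.5/5-.5),(235+245/5-.5,180+107.5/5-.5)],
scene=[(250+286.5/5-.5,160+296.5/5-.5),(250+189.5/5-.5,160+249.5/5-.5),(250+96.5/5-.5,160+202.5/5-.5)])
for n in T:
    f=[grab_frame(n)["color"].astype(float) for _ in range(6)];F=grab_frame(n);F["color"]=np.mean(f,0)
    G=F["color"].mean(2).astype(np.float32); C=[]
    for c in T[n]:
        p0=ray(F,c,.09)[:2]
        # ring of given radius: best centre by mean rim brightness on the z=.09 plane
        th=np.linspace(0,2*np.pi,72,endpoint=False); best=None
        for dx in np.arange(-.005,.0051,.0005):
            for dy in np.arange(-.005,.0051,.0005):
                q=np.array([proj(F,(p0[0]+dx+.0235*np.cos(t),p0[1]+dy+.0235*np.sin(t),.09)) for t in th],np.float32)
                v=np.median(cv2.remap(G,q[:,:1],q[:,1:],cv2.INTER_LINEAR))
                if best is None or v>best[0]: best=(v,p0[0]+dx,p0[1]+dy)
        C.append(best[1:])
    C=np.array(C);print(n,C.round(4).tolist(),np.linalg.norm(np.diff(C,axis=0),axis=1).round(4))
E
```

```text
top [[0.5371, -0.0279], [0.586, -0.03], [0.6371, -0.0334]] [0.0489 0.0512]
scene [[0.5365, -0.0278], [0.587, -0.0303], [0.6368, -0.0341]] [0.0505 0.05  ]
```

```bash
python3 - <<'E'
from h import *
u=np.array([np.cos(np.radians(YAW)),np.sin(np.radians(YAW))]);v=np.array([-u[1],u[0]])
fr=np.array([.5368,-.0279])
for n in("top","scene"):
    F=grab_frame(n);G=np.mean([grab_frame(n)["color"].astype(float) for _ in range(6)],0).mean(2).astype(np.float32)
    xs=np.arange(-.044,-.009,.001)  # lane coordinate from front tin centre, on plane z=.044
    prof=[]
    for yl in np.r_[np.arange(-.04,-.03,.001),np.arange(.034,.044,.001)] if n=="top" else np.arange(-.04,-.015,.001):
        q=np.array([proj(F,(*(fr+u*x+v*yl),.044)) for x in xs],np.float32)
        prof.append(cv2.remap(G,q[:,:1],q[:,1:],cv2.INTER_CUBIC).ravel())
    print(n,[(int(round(1000*x)),int(p)) for x,p in zip(xs,np.mean(prof,0))])
E
```

```text
top [(-44, 139), (-43, 130), (-42, 118), (-41, 106), (-40, 96), (-39, 93), (-38, 93), (-37, 93), (-36, 93), (-35, 90), (-34, 83), (-33, 78), (-32, 77), (-31, 81), (-30, 90), (-29, 100), (-28, 108), (-27, 112), (-26, 113), (-25, 112), (-24, 109), (-23, 108), (-22, 109), (-21, 110), (-20, 113), (-19, 115), (-18, 117), (-17, 118), (-16, 120), (-15, 121), (-14, 123), (-13, 124), (-12, 126), (-11, 128), (-10, 129)]
scene [(-44, 88), (-43, 73), (-42, 58), (-41, 50), (-40, 49), (-39, 55), (-38, 65), (-37, 70), (-36, 66), (-35, 54), (-34, 43), (-33, 37), (-32, 38), (-31, 45), (-30, 57), (-29, 71), (-28, 79), (-27, 80), (-26, 76), (-25, 71), (-24, 69), (-23, 70), (-22, 74), (-21, 82), (-20, 90), (-19, 96), (-18, 98), (-17, 97), (-16, 94), (-15, 90), (-14, 87), (-13, 83), (-12, 80), (-11, 77), (-10, 75)]
```

In both views the lip's 4 mm top band lies 25–29 mm ahead of the front tin's centre. That puts the tin (radius 25 mm) against the inner face. Handing in.

```bash
python3 -c "
from plant import bot,get_state
s=get_state();print(s['time'],s['force'].round(1));print(bot.close_job())"
```

```text
24.475 [ 0.6 -0.5 -0.1]
the job is handed in; nothing more can be done
None
```

The middle lane is restocked: the two old tins are at the front against the lip, and the new tin stands upright and touching behind them. I handed the job in at about 24.5 s with the gripper clear of everything.

- **Old tins:** I gripped the rear one and drew both forward about 47 mm. I stopped when resistance rose from about 2.5 to 7 N and motion nearly stopped.
- **New tin:** I picked it from the right of the rack, carried it in under the deck edge and lowered it until I felt the floor (about 5 N). I then closed it up to a felt 4.6 N and released it.
- **Spacing check:** The first to third tin centres measure 100.1 mm and 100.4 mm in the two views, against 100 mm for three touching tins. The single gaps were noisier: 48.9 and 51.2 mm from the top camera, 50.5 and 50.0 mm from the scene camera. These agree within measuring error.
- **Lip check:** The lip's inner face measures about 25 mm ahead of the front tin's centre, so the tin bears on it. My first rough estimate had the lip 3–5 mm farther forward. The later measurement in both views, and the felt contact, overruled that.
- **Other goods:** The two jars, and the cartons as far as they showed in the last view, were in their original places. I felt no stray contact. I did not look again at the squat tin, offcut and grinder, but the arm did not go near them.

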